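# Index the check-weight turntable on by one hole

### The arm

A 7-joint arm with a two-finger parallel gripper is mounted at the origin on the work surface. World frame = base frame: x ahead of the robot, y to its left, z up, the work surface at z = 0. Lengths are in m, angles in rad, forces in N, time in s.
With the tool pointing down it reaches from about 0.35 to 0.9 m from the base axis. Payload 19.9 kg.
Tool frame: the origin (TCP) lies between the finger pads; the fingertips stand 19 mm ahead of it and the grasp point (between the pads) is the TCP; z points along the fingers, y is the direction in which the jaws open and shut (so a half turn about z gives the same grasp; the last joint's range is limited). The gripper opens to 94 mm and grips with 3 to 60 N. Pads are 16 mm wide; open, the fingers measure 119 mm over their backs; the gripper's body (75 mm by 177 mm) begins 78 mm behind the grasp point.
Start: joints at [-1.266, 0.417, -0.01, 1.614, 0.005, 1.111, -0.053], TCP at [0.212, 0.588, 0.224] pointing down, gripper open.
Joint ranges: [-2.81, 2.81], [-0.39, 2.02], [-1.27, 1.25], [0.06, 2.57], [-1.19, 4.33], [0.19, 2], [-2.82, 2.82]. Speed limits (rad/s): [1.89, 1.89, 2.39, 2.39, 3.01, 3.01, 3.01].

### API

Orientations are given as a 3x3 rotation matrix whose columns are the frame's x, y, z axes.
In Python, from rig import robot gives the robot as it stands. Calls block until the motion is done:
- robot.move_ptp(position, orientation): joint-space move of the TCP to a pose.
- robot.move_linear(position, velocity=0.15, frame=None, threshold=None): straight line of the TCP; frame=None keeps the orientation; velocity is the mean speed in m/s. With threshold (N) it stops when the force on the tool has changed by that much, and returns True; else False.
- robot.goto_joints(angles): joint-space move.
- robot.gripper_to(opening): finger opening in m; the grip force is fixed at half the most; returns when the fingers have stopped.
- robot.pause(seconds).
- robot.ik(position, orientation): joint angles nearest the present ones, or None.
- robot.get_state(): the state.
- robot.grab_frame(name): name is "scene" or "side" or "wrist"; returns the picture (420x560x3 uint8, red, green, blue); there is no depth.
- robot.camera_info(name): a dict with "fx", "fy", "cx", "cy" (pixels), "dist" ([k1, k2, p1, p2, k3] as OpenCV has them; the pictures are not rectified), "rvec" (rotation vector, rad) and "tvec" (3), from world to camera coordinates, as OpenCV has them. Camera axes: x right, y down, z forward; pixel columns grow to the right and rows downward; lengths in m; the calibration is good to about 2 mm. A picture is of the moment at which its call begins: read the wrist's pose just before it. camera_info takes no time and is no camera call; for the wrist camera it gives the pose at the moment of the call.
A pose or a line that the arm cannot do raises robot.PlanningError and nothing moves.
- robot.sign_off(): hands the job in, once; it reports no verdict.
The state is a dict: "time": time; "qpos": joint angles; "joint_vel": joint speeds; "effort": joint torques, N m; "ee_pos": TCP position; "tool_rot": TCP orientation; "force": force on the tool from outside, world axes, zero at the start; "moment": the same for the moment, N m; "opening": finger opening in m.
Only numpy, scipy, OpenCV 4.12 (cv2) and the standard library are available. Lean on these libraries where they do the work, as an engineer would, in place of code of your own. Each camera call takes 0.05 s, during which the arm holds its last target. There are 200 camera calls.

### The job

The turntable that carries the check weights must go on by one hole, to the hole beside the red peg. With the fingertips press its blue plunger pad down, keep it down while you push the table round by it, then let the plunger spring fully up in the hole next to the red peg and leave it clear. Lift nothing: the weights stay standing on the table, and everything else on the work top stays where it is.

Things in the scene. Friction and masses are not known exactly. Their poses are not given: they have to be found in the camera images.
- pad (a point): Centre of the floor of the blue plunger pad, a round dish open upwards, on a stem 70 mm from the table's axis. Mouth 48 mm wide, rim 8 mm above its floor, outside 56 mm at the rim, 72 mm at the bottom. Floor 86 mm above the work top when up, 66 mm fully down. Shut fingertips pressing on its floor push it down and, moved sideways, take the table along, lagging a few mm. x axis: towards the table's axis.
- pin_tip (a point): Top of the plunger's round-ended yellow pin (22 mm thick), rigidly joined to the pad, on the same radial line, 120 mm from the table's axis. Locked, it pokes up through a hole, 8 mm proud of the white index ring (62 mm above the work top). It drops as far as the pad does, and then passes under the ring.
- plunger (a joint): How far the pad is pressed down, m: 0 up, 0.020 fully down (hard stop). Spring: 5 N when up, 10 N fully down. From 0.017 on the pin is clear of the ring and the table turns freely (under 1 N at the pad). Let go between holes it rises only to about 0.015, under the ring; with the pin within 4 mm of a hole it springs in, to 0. If not, nudge the pad on sideways: it snaps in at the hole and locks.
- turntable (a joint): Turntable angle, rad, positive anticlockwise seen from above, 0 at the start (pin in its first hole), limits +-1.75. Holes are 45 degrees apart, so the next one is at +0.785 or -0.785, on whichever side the red peg stands. The table stays where it is left.
- table_axis (a point): Point on the turntable's vertical axis at the height of its top, 54 mm above the work top. The steel table is 204 mm across; round it, level with it, lies a fixed white index ring with eight radial rectangular holes, 23.5 mm wide, at radius 120 mm, in a fixed round grey housing 290 mm across and 54 mm high.
- red_peg: Fixed red peg with a knob head, 74 mm high, foot 28 mm across, origin at the centre of its underside. It stands just outside the housing, 165 mm from the table's axis, in line with the hole to go to, 45 degrees round from the start hole.
- black_peg: The same peg in black, beside the hole 45 degrees round the other way from the start hole.
- weight_a: Loose knobbed brass check weight riding on the turntable, 34 mm across, 41 mm high, 200 g, origin under its centre, z up.
- weight_b: The same, brass, 28 mm across, 35 mm high, 100 g.
- weight_c: The same, steel, 32 mm across, 41 mm high, 170 g.
- beaker: Loose glass beaker, 70 mm across, 90 mm high, a bystander to the left of the turntable; origin under its centre.
- pan: Loose steel balance pan, 120 mm across, 18 mm high, a bystander to the left; origin under its centre.
- jar: Loose amber jar with a black cap, 64 mm across, 80 mm high, a bystander to the right; origin under its centre.
- spare_weight: Loose knobbed brass weight on the work top, 40 mm across, 51 mm high, a bystander to the right; origin under its centre.
- rider_box: Loose red plastic box, 90 x 60 x 35 mm, a bystander to the left; origin under its centre.

How it is judged:
By the outcome, as a careful person would: the job done as asked, in the order asked, and still so for the second after the job is handed in, with the robot touching nothing.
It also fails if it takes over 38 s, if anything falls off the work surface, if the arm or the gripper's body presses on something with over 40 N, if the wrist force passes 120 N, or if a joint passes its speed limit or range.

## Working session

There is one attempt and no reset: what is moved stays moved. The work goes in short steps, each a Python script; the robot and the scene stay as the last script left them, time stands still between calls to the robot, and variables do not carry over. Pictures are saved under pics/ and viewed, about 8 in all and at most 12, crops included, and the job is handed in when it is done.

```bash
mkdir -p pics; ls; python3 - <<'E'
from rig import robot
import cv2
for n in("scene","side"):
    cv2.imwrite(f"pics/{n}0.png",robot.grab_frame(n)[:,:,::-1]); print(n,robot.camera_info(n))
print(robot.get_state())
E
```

```text
pics
scene {'fx': 512.0282810110012, 'fy': 512.0282810110012, 'cx': 283.9871371767075, 'cy': 207.33936987072508, 'dist': array([-0.18050129,  0.        ,  0.        ,  0.        ,  0.        ]), 'rvec': array([ 1.83606709,  1.81417737, -0.63430848]), 'tvec': array([-0.00374414, -0.35697987,  1.70394543])}
side {'fx': 397.4883493610913, 'fy': 397.4883493610913, 'cx': 273.949662428991, 'cy': 213.14818886558658, 'dist': array([0.03644586, 0.        , 0.        , 0.        , 0.        ]), 'rvec': array([ 0.23502997, -2.7488501 ,  1.38309738]), 'tvec': array([0.50839983, 0.12002258, 0.90026588])}
{'time': 0.1, 'qpos': array([-1.26554204,  0.41790827, -0.01032489,  1.6140855 ,  0.00466093,
        1.11070791, -0.05303265]), 'joint_vel': array([ 5.50926237e-04, -2.90611785e-03, -2.68880115e-04,  2.68521422e-04,
        4.18115753e-04,  3.54470459e-05,  1.65977221e-03]), 'effort': array([ 3.67259199e-03, -8.52593207e+01,  6.42021820e-01, -4.26704907e+01,
       -4.87385876e-02,  1.63027056e-02,  1.98169937e-05]), 'ee_pos': array([0.21228508, 0.58751415, 0.22390345]), 'tool_rot': array([[-9.40473197e-01,  3.39867706e-01, -3.29704769e-04],
       [ 3.39867863e-01,  9.40472630e-01, -1.03370787e-03],
       [-4.12456117e-05, -1.08423060e-03, -9.99999411e-01]]), 'force': array([-0.09747523, -0.07334127, -0.05343269]), 'moment': array([-0.03502811, -0.0195128 , -0.0165934 ]), 'opening': 0.0939352019561656}
```

View pics/scene0.png

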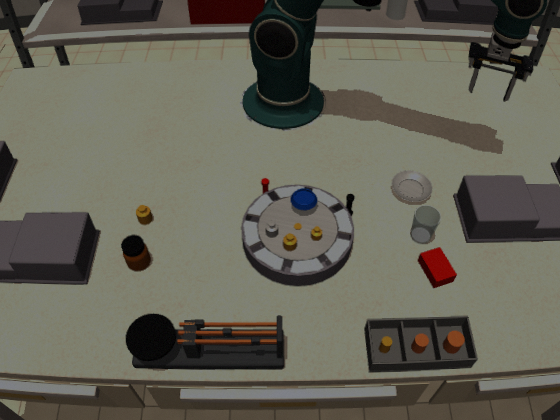

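View pics/side0.png

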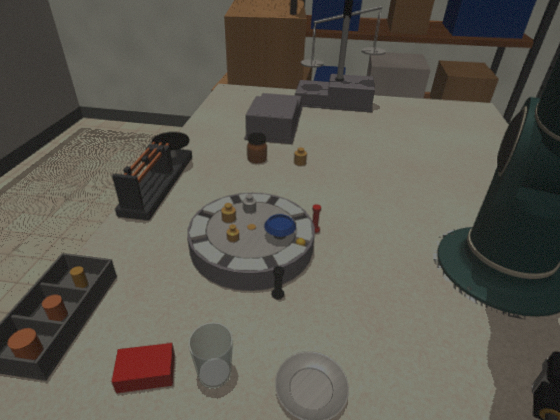

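The scene view shows the turntable at about (298,230), with the pad at (304,200) facing the robot. The red peg is at (265,185) on the −y side, the black peg at (350,203), and the centre dot at (297,226). The side view shows the pad at (280,228), the yellow pin at (301,241), the red peg at (316,218) and the black peg at (278,282).

```bash
cat > h.py <<'E'
import numpy as np, cv2
from rig import robot
def cast(ci,uv,z):
    K=np.array([[ci['fx'],0,ci['cx']],[0,ci['fy'],ci['cy']],[0,0,1]])
    p=cv2.undistortPoints(np.array(uv,float).reshape(-1,1,2),K,np.array(ci['dist'])).reshape(-1,2)
    R=cv2.Rodrigues(np.array(ci['rvec']))[0]; c=-R.T@np.array(ci['tvec'])
    d=np.c_[p,np.ones(len(p))]@R
    return c+d*((z-c[2])/d[:,2])[:,None]
def mask(im,col):
    h,s,v=cv2.split(cv2.cvtColor(im,cv2.COLOR_RGB2HSV))
    return {'blue':(h>105)&(h<130)&(s>150)&(v>60),'red':((h<6)|(h>174))&(s>170)&(v>80),
      'yellow':(h>18)&(h<32)&(s>150)&(v>110),'white':(s<40)&(v>150)}[col].astype(np.uint8)
def blobs(im,col,roi,amin=4):
    m=np.zeros(im.shape[:2],np.uint8); x0,y0,x1,y1=roi; m[y0:y1,x0:x1]=mask(im,col)[y0:y1,x0:x1]
    n,l,s,c=cv2.connectedComponentsWithStats(m)
    return [(s[i],c[i]) for i in range(1,n) if s[i,4]>=amin]
E
python3 - <<'E'
from h import *
for n,roi in(("scene",(230,170,370,290)),("side",(180,180,330,300))):
    im=cv2.imread(f"pics/{n}0.png")[:,:,::-1].copy(); ci=robot.camera_info(n)
    for col,z in(("blue",.088),("red",.065),("yellow",.054)):
        for s,c in blobs(im,col,roi): print(n,col,s,c.round(1),cast(ci,c,z)[0].round(4))
r=lambda n,uv,z:print(n,uv,cast(robot.camera_info(n),uv,z)[0].round(3))
r("scene",(297,226),.054);r("side",(252,227),.054);r("side",(301,241),.06)
r("scene",(350,197),.068);r("side",(278,271),.068);r("scene",(265,182),.068);r("side",(316,208),.068)
E
```

```text
scene blue [291 189  26  21 392] [303.5 199.6] [0.5046 0.0462 0.088 ]
scene red [262 178   7   6  33] [264.8 180.7] [ 0.4178 -0.0548  0.065 ]
scene yellow [294 223   7   6  31] [297.3 225.7] [0.563  0.0294 0.054 ]
scene yellow [312 227  10   9  52] [316.4 231.5] [0.5819 0.0774 0.054 ]
scene yellow [284 234  12  11  78] [289.3 239.1] [0.6049 0.0081 0.054 ]
side blue [267 217  26  13 129] [279.9 223.2] [0.4961 0.0466 0.088 ]
side red [314 205   6   5  21] [316.4 206.9] [ 0.4225 -0.0616  0.065 ]
side yellow [297 238   7   6  30] [300.  240.7] [0.4488 0.0572 0.054 ]
scene (297, 226) [0.564 0.029 0.054]
side (252, 227) [0.562 0.029 0.054]
side (301, 241) [0.446 0.065 0.06 ]
scene (350, 197) [0.48  0.171 0.068]
side (278, 271) [0.48  0.172 0.068]
scene (265, 182) [ 0.425 -0.054  0.068]
side (316, 208) [ 0.423 -0.053  0.068]
```

Both views agree. The axis is at (0.563, 0.029). The red peg is at radius 163 mm and 211°, the black peg at 165 mm and 120°, so the start hole is at about 165.5° and the turn is +45°. Next I'll shut the gripper and hover over the pad for a close look.

```bash
python3 - <<'E'
from h import *
R=np.array([[-1,0,0],[0,1,0],[0,0,-1.]])
print(robot.ik([.495,.0465,.2],R))
robot.move_ptp([.495,.0465,.2],R)
robot.gripper_to(0)
s=robot.get_state(); ci=robot.camera_info("wrist"); im=robot.grab_frame("wrist")
print(s['time'],s['ee_pos'],s['opening'],s['force'],s['qpos'])
cv2.imwrite("pics/w1.png",im[:,:,::-1])
for col,z in(("blue",.09),("yellow",.062)):
    for q,c in blobs(im,col,(0,0,560,420),40): print(col,q,c.round(1),cast(ci,c,z)[0].round(4))
E
```

```text
[-0.53109439  0.22881649  0.43113844  1.96377533 -0.11497966  0.97239642
  1.5258656 ]
3.7 [0.49498316 0.04650353 0.200001  ] 0.00031910264379463493 [0.41443681 0.35667818 0.75363757] [-0.53111405  0.22879457  0.4311476   1.9637994  -0.11497939  0.97241064
  1.52587029]
blue [ 242  173   74   67 3851] [278.6 206.5] [0.4902 0.046  0.09  ]
yellow [282 146  20  21 346] [291.5 155.8] [0.4473 0.0583 0.062 ]
```

View pics/w1.png

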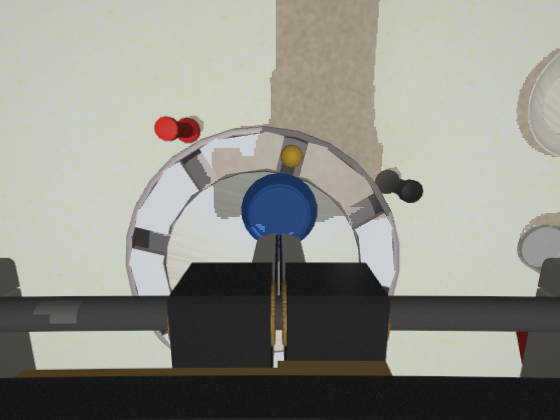

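The close view confirms this: the pin at (291,156) casts to (0.447, 0.058), radius 119 mm at 165.8°, and the pad at (279,210) is centred under the tool. Next I'll press down to the stop and check before turning.

```bash
cat >> h.py <<'E'
A=np.array([.563,.029]); T0=np.radians(165.7)
def at(deg,z,r=.07):
    t=T0+np.radians(deg); return [A[0]+r*np.cos(t),A[1]+r*np.sin(t),z]
def rep(tag):
    s=robot.get_state(); print(tag,round(s['time'],2),s['ee_pos'].round(4),s['force'].round(2))
def padpos(z):
    ci=robot.camera_info("wrist"); im=robot.grab_frame("wrist")
    b=max(blobs(im,'blue',(0,0,560,420),40),key=lambda b:b[0][4])[0]; x,y,w,h=b[:4]
    # left, right and far edges of the pad -> centre
    print('pad',b,cast(ci,[[x+w/2,y+h/2],[x+w/2,y]],z).round(4).tolist())
    return im
E
python3 - <<'E'
from h import *
robot.move_linear(at(0,.115),velocity=.1); rep('above')
for z in(.103,.098,.093,.089):
    robot.move_linear(at(0,z),velocity=.05); rep(z)
print(robot.move_linear(at(0,.079),velocity=.02,threshold=10)); rep('pressed')
im=padpos(.07); cv2.imwrite("pics/w2.png",im[:,:,::-1])
E
```

```text
above 4.75 [0.4955 0.0463 0.1155] [ 0.01 -0.08 -0.23]
0.103 5.14 [0.4956 0.0463 0.1031] [ 2.28 -0.73  5.79]
0.098 5.39 [0.4956 0.0463 0.0982] [0.81 0.16 7.58]
0.093 5.64 [0.4956 0.0463 0.0933] [1.07 0.29 7.72]
0.089 5.89 [0.4956 0.0463 0.0893] [ 1.06 -0.01  9.33]
True
pressed 6.24 [0.4958 0.0466 0.0851] [-4.9   1.14 16.59]
pad [ 224  190  111   73 5328] [[0.4818, 0.0466, 0.07], [0.4601, 0.0466, 0.07]]
```

View pics/w2.png

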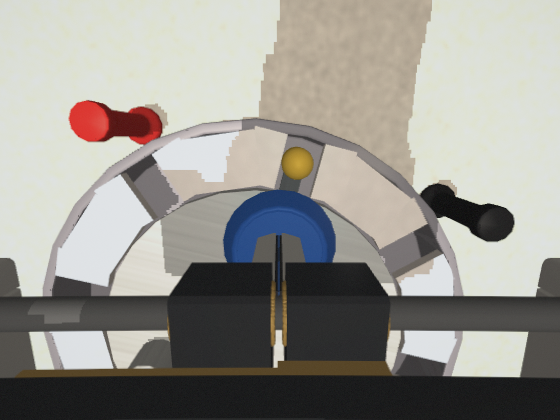

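The plunger is at its stop: TCP z is 0.085 and the force jumped to 16.6 N. The pin at (297,163) now sits down in its slot, and the pad's measured y of 0.0466 matches the model. Now I'll push round.

```bash
python3 - <<'E'
from h import *
for d in range(5,46,5):
    robot.move_linear(at(d,.0845),velocity=.04)
    if d%10==5: rep(d)
print(at(45,0)); im=padpos(.07); cv2.imwrite("pics/w3.png",im[:,:,::-1])
E
```

```text
5 6.6 [0.4944 0.0402 0.0851] [-0.67  0.06 13.78]
15 7.2 [0.4937 0.0279 0.0851] [-0.42  0.27 11.64]
25 7.8 [0.4949 0.0158 0.0851] [ 0.87 -0.14 12.04]
35 8.4 [0.4983 0.0041 0.0851] [-0.14 -0.57 11.77]
45 9.0 [ 0.5036 -0.0069  0.0851] [-0.36 -0.04 11.81]
[np.float64(0.5028103409882188), np.float64(-0.006738004253812397), 0]
pad [ 229  187  111   76 5624] [[0.4888, -0.0039, 0.07], [0.4662, -0.004, 0.07]]
```

View pics/w3.png

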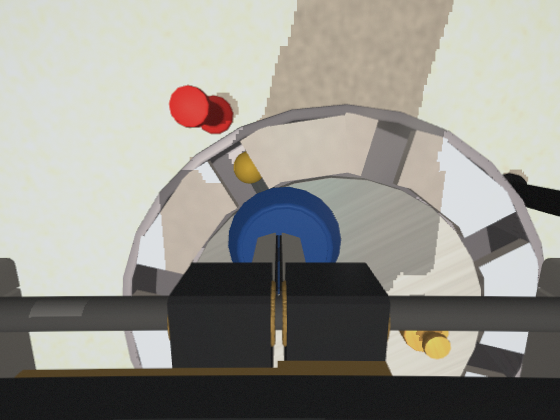

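The table follows the fingers, but the pin at (248,167) lags in its slot beside the red peg. The pad is about 3.3 mm behind (2.7°), so I'll push on by that much with the plunger still held down.

```bash
python3 - <<'E'
from h import *
robot.move_linear(at(47.7,.0845),velocity=.02); rep(47.7)
im=padpos(.07)
cv2.imwrite("pics/w4.png",cv2.resize(im[100:270,140:360],None,fx=2,fy=2)[:,:,::-1])
E
```

```text
47.7 9.37 [ 0.5053 -0.0096  0.0851] [ 0.43 -0.36 10.88]
pad [ 229  187  111   76 5664] [[0.4904, -0.0066, 0.07], [0.4679, -0.0067, 0.07]]
```

View pics/w4.png

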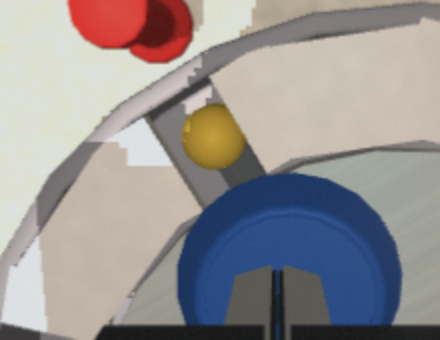

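```bash
python3 - <<'E'
from h import *
ci=robot.camera_info("wrist")
f=lambda p,z:cast(ci,[[140+a/2,100+b/2] for a,b in p],z)[:,:2]
L=f([(150,118),(200,200)],.054);Rr=f([(210,85),(262,170)],.054)
P=f([(214,137)],.040)[0]
d=(L[0]-L[1]);d/=np.linalg.norm(d);n=np.array([-d[1],d[0]])
print(L,Rr,P,'slot dir',np.degrees(np.arctan2(d[1],d[0]))%360)
print('L',L@n-P@n,'R',Rr@n-P@n)
v=P-A;print(np.hypot(*v),np.degrees(np.arctan2(v[1],v[0]))%360)
E
```

```text
[[ 0.453288   -0.04873339]
 [ 0.4787329  -0.03428539]] [[ 0.44347343 -0.03024358]
 [ 0.46923888 -0.01476801]] [ 0.46045348 -0.0308203 ] slot dir 209.58857021381485
L [0.01203902 0.01203902] R [-0.00888573 -0.00962102]
0.11871923929876664 210.25706246089925
```

The pin is within about 1.5 mm of the slot centre, which is inside the 4 mm capture range. I'll add a small nudge, then let it rise slowly while watching the force.

```bash
python3 - <<'E'
from h import *
robot.move_linear(at(48.3,.0845),velocity=.02); rep('nudge')
for z in(.089,.094,.099,.103,.107):
    robot.move_linear(at(48.3,z),velocity=.04); rep(z)
robot.move_linear(at(48.3,.2),velocity=.12); rep('up')
ci=robot.camera_info("wrist"); im=padpos(.09); cv2.imwrite("pics/w5.png",im[:,:,::-1])
for q,c in blobs(im,'yellow',(150,60,400,250),40):
    P=cast(ci,c,.062)[0]; v=P[:2]-A; print(q,P.round(4),np.hypot(*v),np.degrees(np.arctan2(v[1],v[0]))%360)
cv2.imwrite("pics/side1.png",robot.grab_frame("side")[:,:,::-1])
E
```

```text
nudge 9.67 [ 0.5056 -0.0101  0.0851] [ 0.13 -0.48 11.64]
0.089 9.93 [ 0.5056 -0.01    0.0897] [1.16 0.16 8.16]
0.094 10.21 [ 0.5056 -0.01    0.0946] [1.2  0.57 6.48]
0.099 10.48 [ 0.5055 -0.01    0.0996] [1.33 0.83 6.75]
0.103 10.73 [ 0.5054 -0.01    0.1036] [1.7  0.   5.27]
0.107 10.98 [ 0.5047 -0.0102  0.1072] [-0.2  -0.78 -0.04]
up 11.91 [ 0.5046 -0.0101  0.1993] [-0.92  0.35  0.35]
pad [ 246  172   74   69 3955] [[0.4997, -0.0067, 0.09], [0.469, -0.0068, 0.09]]
[246 149  21  22 357] [ 0.4605 -0.032   0.062 ] 0.11931087337786873 210.7402757081185
```

View pics/w5.png

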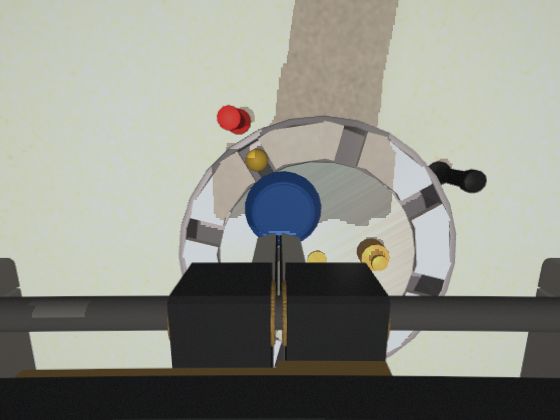

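View pics/side1.png

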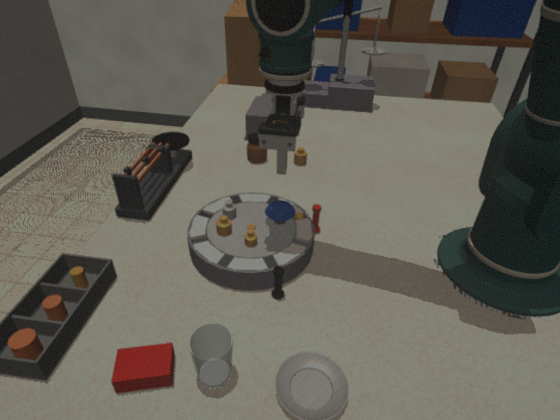

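The spring force stayed at 5 to 8 N through the whole 20 mm rise and fell to zero at TCP z 0.105, so the plunger is fully up. The wrist view shows the pin at (257,160), standing proud in the hole beside the red peg at 210.7° (45.0° on). The side view shows the weights standing and the bystanders where they were.

```bash
python3 -c "
from rig import robot
robot.pause(.3); print(robot.sign_off(), robot.get_state()['time'])"
```

```text
the job is handed in; nothing more can be done
the job is handed in; nothing more can be done
```

The turntable is on by one hole, locked in the hole beside the red peg, and the job is handed in. The clock read about 12 s at my last check, against the 38 s limit.

- **Method:** I shut the gripper and pressed the pad down to its hard stop. I held it there while pushing the table 45° anticlockwise, with about 3° extra to make up for lag. Then I let the plunger rise straight up and moved the gripper clear.
- **Plunger:** it followed the fingers up the full 20 mm, still pushing 5 to 8 N. Contact was lost at the fully-up height.
- **Position:** the pin measured 210.7° and 119 mm from the axis. The target was 210.7° and 120 mm.
- **Weights and bystanders:** in the last side view the three weights stand on the table, and everything visible on the work top is where it was. I checked this by eye, not by measuring.
- **Disagreement:** before release, the pad edges put the pin on target, while the slot edges put it about 1.5 mm short. I nudged it a further 0.6°, and it sprang in on the first try.

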